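# Sweep the loose nuts off the work board into the tray

### The arm

A 6-joint arm with a two-finger parallel gripper is mounted at the origin on the work surface. World frame = base frame: x ahead of the robot, y to its left, z up, the work surface at z = 0. Lengths are in m, angles in rad, forces in N, time in s.
With the tool pointing down it reaches from about 0.35 to 0.775 m from the base axis. Payload 7.3 kg.
Tool frame: the origin (TCP) lies on the front face of the gripper's body, between the roots of the fingers; the fingertips stand ahead of it and the grasp point (between the pads) lies 47 mm ahead of it (finger_overhang is the z of the fingertips in the tool frame, in m); z points along the fingers, y is the line along which they close (so a half turn about z gives the same grasp; the last joint's range is limited). The gripper opens to 92 mm and grips with 3 to 60 N. Pads are 19 mm wide; open, the fingers measure 130 mm over their backs; the gripper's body (75 mm by 190 mm) begins 47 mm behind the grasp point.
Start: joints at [1.102, 0.342, 1.524, -0, 1.275, -0.146], TCP at [0.167, 0.498, 0.292] pointing down, gripper open.
Joint ranges: [-2.53, 2.53], [-0.77, 2.02], [0.04, 2.7], [-1, 4.14], [0.28, 2.66], [-3.11, 3.11]. Speed limits (rad/s): [2.57, 2.57, 3.14, 3.14, 3.14, 3.14].

### API

Orientations are given as [roll, pitch, yaw] about the fixed x, y, z axes, in that order (R = Rz(yaw) Ry(pitch) Rx(roll)).
In Python, from cell import * gives the robot as it stands. The module is installed in compiled form; this text tells all that it offers.
- The arm moves only by the tool arm_command, never from a script. Its argument "series" is a list of rows, each an object of numbers: "x", "y", "z": the shift along the tool's x, y, z in mm; "rx", "ry", "rz": the turn, a rotation vector about the tool's x, y, z in degrees. A call has 1 to 20 rows; each row is the pose to reach, as a shift and turn from the pose commanded when the call began, along the tool's axes at that moment; what a row does not reach only later rows make up. A row lasts 1/10 s, in which the tool goes at most 50 mm and 8.59 degrees, less where a joint would pass 70% of its speed; a pose out of reach is approached as far as the arm can. A call with a gripper value outside its range is refused whole. "hand" is the finger opening in mm, from 0 to 91.8, set as the call begins (left out, the last holds). The fingers move at their own pace and stop on an object; "squeeze" is the grip in N (left out, the last holds). Time passes only in rows, so rows that repeat a pose let the fingers close. It gives the time, the measured TCP pose, the force, the opening and the grip force at its end, in the units of the state.
- observe(): the state, without advancing time (a new reading comes with each control period).
- read_camera(name): name is "side" or "top" or "wrist"; returns a dict with "pixels" (480x640x3 uint8, blue, green, red), "K" (3x3 intrinsics, pixels), "rvec" (rotation vector, rad) and "tvec" (3), from world to camera coordinates, as OpenCV has them. Camera axes: x right, y down, z forward; pixel columns grow to the right and rows downward; lengths in m; the calibration is good to about 2 mm. The wrist camera is an equidistant fisheye: a pixel r from the principal point sees the ray r / f radians off the axis. A picture is of the moment at which its call begins. There is no depth.
- hand_in(): hands the job in; it is judged then, once.
Trained networks look in a picture, given as the dict that the camera call returned (one of the last four; its "shot" number tells which), for a name from the list of things; names that differ only in an ending like _2 or _b are one class to them, and where a whole thing is asked for, a point or a joint stands for the part that bears it (a point fixed in the world has none). Each returns a list of dicts, best first, with "confidence" (0 to 1); they miss things now and then, are a little off and sometimes report something else, mostly with a low value. They report only what shows in the picture. A call takes as long as a camera call.
- boxes_of(picture, query): "point" ([x, y, z] in m, in world coordinates, good to about 4 mm: the middle of the surface that is visible of it).
- trace(picture, query): "pixels" (480x640 bool, what is visible of it).
- mark_of(picture, query): "point" ([x, y, z] in m, in world coordinates, good to about 4 mm: a listed point, or the origin of a listed thing).
The state is a dict: "time": time; "qpos": joint angles; "qvel": joint speeds; "joint_efforts": joint torques, N m; "tool_pos": TCP position; "tool_rot": TCP orientation; "contact_force": force on the tool from outside, world axes, zero at the start; "torque": the same for the moment, N m; "opening": finger opening in m; "grip_force": force on a finger pad.
Only numpy, scipy, OpenCV 4.12 (cv2) and the standard library are available. Lean on these libraries where they do the work, as an engineer would, in place of code of your own. Each camera call takes 0.05 s, during which the arm holds its last target. There are 200 camera calls.

### The job

With the fingertips, sweep the three loose hexagon nuts across the work board and over its edge into the plain undivided tray, not the divided organiser on the other side. Only push the nuts along the board, do not pick them up, and leave the connectors, the busbar and everything else on the bench where they are.

Things in the scene. Friction and masses are not known exactly. Their poses are not given: they have to be found in the camera images.
- board: fixed work board on the bench, plywood with a flat black rubber top, 230 (its x) x 260 (its y) x 40 mm high; origin at the centre of its underside, so its top is 40 mm above the bench. Turned up to 0.2 rad from the world axes
- tray: the plain, undivided open aluminium tray, 230 (its x) x 100 (its y) x 34 mm high, walls and floor 3 mm, fixed. It stands lengthwise against the left or the right (+y or -y) edge of the board, 1 mm off it, same yaw as the board, its rim 6 mm below the board's top. Empty at the start. Origin at the centre of its underside
- organiser: an aluminium tray of the same outer size, fixed against the other side of the board, but divided into 8 cells with a few small fasteners in them. Not for the nuts. Origin at the centre of its underside
- nut_0_mid (a point): loose steel hexagon nut, 24 mm across flats, 28 mm across corners, 13 mm high, about 35 g, lying flat on the board's top; one of three alike. Two nuts lie along the board's -x half, one towards each tray; the point is the nut's centre, 6.5 mm above its underside
- nut_1_mid (a point): loose steel hexagon nut, 24 mm across flats, 28 mm across corners, 13 mm high, about 35 g, lying flat on the board's top; one of three alike. Two nuts lie along the board's -x half, one towards each tray; the point is the nut's centre, 6.5 mm above its underside
- nut_2_mid (a point): loose steel hexagon nut, 24 mm across flats, 28 mm across corners, 13 mm high, about 35 g, lying flat on the board's top; one of three alike. This one lies alone along the board's +x half; the point is the nut's centre, 6.5 mm above its underside
- connector_a: loose orange plastic connector, 26 x 26 mm base, 34 mm high, 60 g, standing upright on the middle line of the board near its -y edge; a bystander. Origin at the centre of its underside
- connector_b: loose orange plastic connector, 26 x 26 mm base, 34 mm high, 60 g, standing upright on the middle line of the board near its +y edge; a bystander. Origin at the centre of its underside
- busbar: loose flat copper bar, 16 (x) x 70 (y) x 5 mm, lying on the middle of the board between the connectors; a bystander. Origin at the centre of its underside
- driver_a: blue-handled screwdriver lying on the bench to the right of the board; a bystander
- driver_b: black-handled screwdriver lying on the bench to the right of the board; a bystander
- cleaner: blue plastic bottle, 60 mm across, 140 mm high, standing on the bench to the left of the board; a bystander. Origin under its centre
- jar: small jar, 60 mm across, 60 mm high, standing on the bench to the left of the board; a bystander. Origin under its centre
- nut_0: the same nut as nut_0_mid; origin at the centre of its underside, z along its bore
- nut_1: the same nut as nut_1_mid; origin at the centre of its underside, z along its bore
- nut_2: the same nut as nut_2_mid; origin at the centre of its underside, z along its bore

How it is judged:
By the outcome, as a careful person would: the job done as asked, in the order asked, and still so for the second after the job is handed in, with the robot touching nothing.
It also fails if it takes over 51 s, if anything falls off the work surface, if the arm or the gripper's body presses on something with over 40 N, if the wrist force passes 120 N, or if a joint passes its speed limit or range.

## Working session

There is one attempt and no reset: what is moved stays moved. The work goes in short steps, Python scripts to look and compute and a tool call to move; the robot and the scene stay as the last step left them, time stands still between calls to the robot, and variables do not carry over. Pictures are saved under pics/ and viewed, at most 10 in all, crops included, and the job is handed in when it is done.

Besides the shell and the picture viewer there is one more tool, called after "Request:" in YAML: its name, and indented under it one key for each argument. arm_command: Moves the arm, as the interface text tells. Its arguments: {"type":"object","properties":{"series":{"type":"array"},"hand":{"type":"number"},"squeeze":{"type":"number"}},"required":["series"]}

```bash
mkdir -p pics
python3 - <<'E'
from cell import *
import cv2
s=observe();print(s['time'],s['tool_pos'],s['tool_rot'],s['opening'],[k for k in globals() if 'over' in k], globals().get('finger_overhang'))
t=read_camera("top");cv2.imwrite("pics/top.png",t['pixels'])
d=read_camera("side");cv2.imwrite("pics/side.png",d['pixels'])
for n in ["nut_0_mid","board","tray","organiser","connector_a","busbar","cleaner","jar"]:
  for p,l in((t,'t'),(d,'s')):
    print(n,l,[(list(map(lambda v:round(float(v),3),r['point'])),round(r['confidence'],2)) for r in mark_of(p,n)][:5])
print(observe()['time'])
E
```

```text
0.0 [0.16637264 0.49760799 0.2915448 ] [-3.14003880e+00 -1.96544388e-04  2.81886821e+00] 0.09178085348390214 ['finger_overhang'] 0.0655
nut_0_mid t [([0.504, -0.035, 0.05], 0.44)]
nut_0_mid s [([0.502, -0.035, 0.045], 0.46), ([0.446, 0.357, -0.003], 0.21)]
board t [([0.56, 0.022, 0.003], 0.69)]
board s []
tray t [([0.559, -0.163, -0.004], 0.79)]
tray s [([0.559, -0.167, -0.002], 0.56)]
organiser t [([0.563, 0.2, 0.001], 0.69)]
organiser s [([0.564, 0.201, 0.002], 0.82), ([0.479, -0.4, 0.003], 0.51)]
connector_a t [([0.567, -0.049, 0.04], 0.6), ([0.562, 0.02, 0.001], 0.59), ([0.56, 0.092, 0.042], 0.46)]
connector_a s [([0.568, -0.048, 0.041], 0.64), ([0.562, 0.093, 0.038], 0.54)]
busbar t [([0.559, 0.017, 0.042], 0.73), ([0.474, -0.399, 0.0], 0.2)]
busbar s [([0.56, 0.022, 0.038], 0.43)]
cleaner t [([0.641, 0.397, -0.002], 0.81), ([0.502, -0.034, 0.047], 0.6)]
cleaner s [([0.643, 0.399, -0.001], 0.97)]
jar t [([0.445, 0.357, -0.001], 0.7)]
jar s [([0.448, 0.357, -0.002], 0.89)]
0.9
```

View pics/top.png

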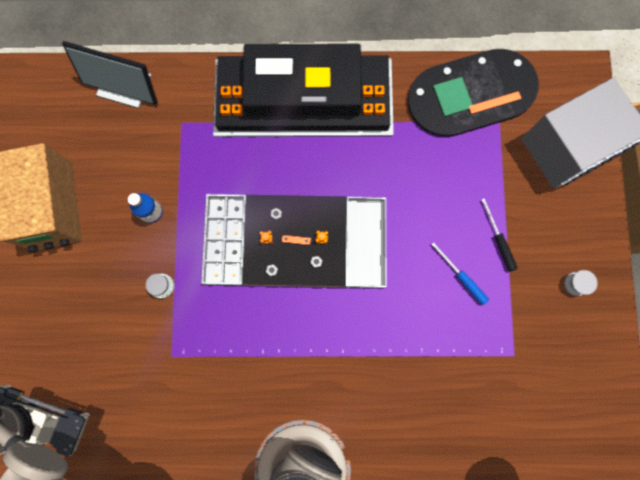

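View pics/side.png

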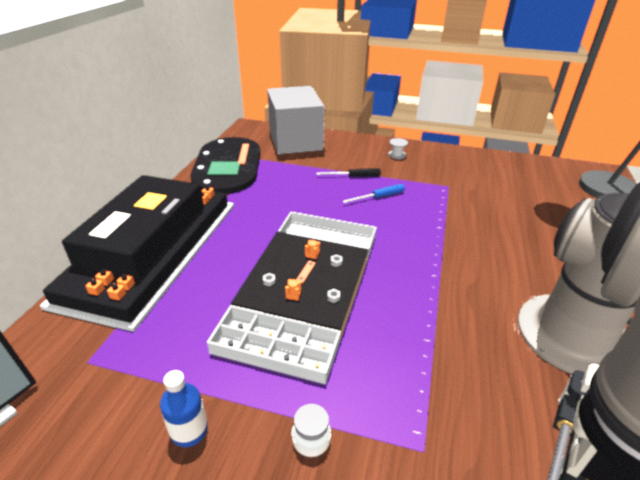

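The top view shows nuts at about (276,213), (272,270) and (316,262). The plain tray is on the right (-y) at (366,242), and the connectors are at (266,237) and (322,237). Next I'll triangulate the nuts and find the board's yaw.

```bash
cat > h.py <<'E'
from cell import *
import cv2, numpy as np
def ray(p,uv,z):
    R=cv2.Rodrigues(np.array(p['rvec'],float))[0];t=np.array(p['tvec'],float).ravel()
    d=R.T@np.linalg.inv(p['K'])@np.array([*uv,1.]);c=-R.T@t
    return c+d*(z-c[2])/d[2]
def nuts(p,boxes,z=.053):
    g=cv2.cvtColor(p['pixels'],cv2.COLOR_BGR2GRAY).astype(float)
    for u,v in boxes:
        w=np.clip(g[v-11:v+12,u-11:u+12]-90,0,None);y,x=np.mgrid[v-11:v+12,u-11:u+12]
        print((u,v),ray(p,((w*x).sum()/w.sum(),(w*y).sum()/w.sum()),z).round(4))
E
python3 - <<'E'
from h import *
t=read_camera("top")
nuts(t,[(276,213),(272,270),(316,262)])
for n,z in(("tray",.034),("organiser",.034),("board",.04),("connector_a",.06),("busbar",.045)):
  for r in trace(t,n)[:3]:
    m=r['pixels'].astype(np.uint8)
    c=cv2.boxPoints(cv2.minAreaRect(cv2.findNonZero(m)))
    print(n,round(r['confidence'],2),[ray(t,q,z)[:2].round(3).tolist() for q in c])
cv2.imwrite("pics/crop.png",cv2.resize(t['pixels'][185:295,195:395],None,fx=4,fy=4,interpolation=2))
for r in boxes_of(t,"nut_0"): print(np.round(r['point'],3),r['confidence'])
E
```

```text
(276, 213) [0.6249 0.0662 0.053 ]
(272, 270) [0.481  0.0754 0.053 ]
(316, 262) [ 0.5019 -0.0354  0.053 ]
tray 0.73 [[0.671, -0.11], [0.671, -0.213], [0.439, -0.208], [0.439, -0.108]]
organiser 0.62 [[0.45, 0.253], [0.682, 0.251], [0.677, 0.149], [0.445, 0.153]]
board 0.66 [[0.445, 0.152], [0.678, 0.153], [0.672, -0.114], [0.439, -0.107]]
connector_a 0.67 [[0.551, 0.05], [0.567, 0.048], [0.559, -0.019], [0.543, -0.017]]
connector_a 0.62 [[0.575, -0.036], [0.574, -0.063], [0.547, -0.063], [0.547, -0.035]]
busbar 0.72 [[0.554, 0.051], [0.569, 0.05], [0.562, -0.018], [0.547, -0.017]]
[0.474 0.078 0.055] 0.6
[0.622 0.065 0.056] 0.51
[ 0.501 -0.033  0.05 ] 0.46
```

View pics/crop.png

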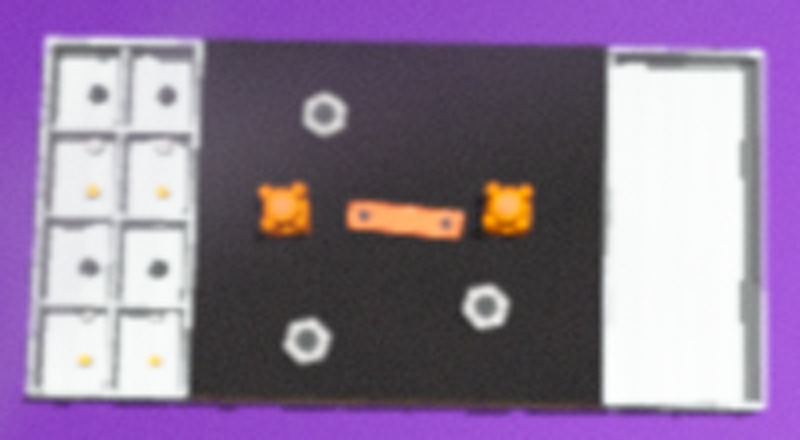

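The crop confirms the fixes: nuts at (0.625,0.066), (0.481,0.075) and (0.502,-0.035), with the tray-side board edge at y≈-0.11. The fingers, set 16 mm apart as a fork, will sweep each nut along -y. I'll start with the nut nearest the tray.

Request:
arm_command:
  series:
    - {"x": -474,"y": -358,"z": 90,"rz": 71.5}
    - {"x": -474,"y": -358,"z": 90,"rz": 71.5}
    - {"x": -474,"y": -358,"z": 90,"rz": 71.5}
    - {"x": -474,"y": -358,"z": 90,"rz": 71.5}
    - {"x": -474,"y": -358,"z": 90,"rz": 71.5}
    - {"x": -474,"y": -358,"z": 90,"rz": 71.5}
    - {"x": -474,"y": -358,"z": 90,"rz": 71.5}
    - {"x": -474,"y": -358,"z": 90,"rz": 71.5}
    - {"x": -474,"y": -358,"z": 90,"rz": 71.5}
    - {"x": -474,"y": -358,"z": 90,"rz": 71.5}
    - {"x": -474,"y": -358,"z": 90,"rz": 71.5}
    - {"x": -474,"y": -358,"z": 90,"rz": 71.5}
    - {"x": -474,"y": -358,"z": 90,"rz": 71.5}
    - {"x": -474,"y": -358,"z": 90,"rz": 71.5}
    - {"x": -474,"y": -358,"z": 90,"rz": 71.5}
    - {"x": -474,"y": -358,"z": 90,"rz": 71.5}
    - {"x": -474,"y": -358,"z": 90,"rz": 71.5}
    - {"x": -474,"y": -358,"z": 90,"rz": 71.5}
  hand: 16

```text
invalid input
```

Request:
arm_command:
  series:
    - {"x": -474,"y": -358,"z": 90,"rx": 0,"ry": 0,"rz": 71.5}
    - {"x": -474,"y": -358,"z": 90,"rx": 0,"ry": 0,"rz": 71.5}
  hand: 16

```text
time: 1.45
tool_pos: [0.2224, 0.416, 0.2769]
tool_rot: [3.141, 0.0, 2.516]
contact_force: [1.0, -0.9, -0.3]
opening: 0.0801
grip_force: 0.0
```

Request:
arm_command:
  series:
    - {"x": -465,"y": -168,"z": 77,"rx": 0,"ry": 0,"rz": 54.3}
    - {"x": -465,"y": -168,"z": 77,"rx": 0,"ry": 0,"rz": 54.3}
    - {"x": -465,"y": -168,"z": 77,"rx": 0,"ry": 0,"rz": 54.3}
    - {"x": -465,"y": -168,"z": 77,"rx": 0,"ry": 0,"rz": 54.3}
    - {"x": -465,"y": -168,"z": 77,"rx": 0,"ry": 0,"rz": 54.3}
    - {"x": -465,"y": -168,"z": 77,"rx": 0,"ry": 0,"rz": 54.3}
    - {"x": -465,"y": -168,"z": 77,"rx": 0,"ry": 0,"rz": 54.3}
    - {"x": -465,"y": -168,"z": 77,"rx": 0,"ry": 0,"rz": 54.3}
    - {"x": -465,"y": -168,"z": 77,"rx": 0,"ry": 0,"rz": 54.3}
    - {"x": -465,"y": -168,"z": 77,"rx": 0,"ry": 0,"rz": 54.3}
    - {"x": -465,"y": -168,"z": 77,"rx": 0,"ry": 0,"rz": 54.3}
    - {"x": -465,"y": -168,"z": 77,"rx": 0,"ry": 0,"rz": 54.3}
    - {"x": -465,"y": -168,"z": 77,"rx": 0,"ry": 0,"rz": 54.3}
    - {"x": -465,"y": -168,"z": 77,"rx": 0,"ry": 0,"rz": 54.3}
  hand: 16

```text
time: 2.85
tool_pos: [0.5016, 0.0099, 0.2005]
tool_rot: [3.141, -0.0, 1.573]
contact_force: [-0.0, 0.4, 0.3]
opening: 0.0161
grip_force: 0.0
```

Request:
arm_command:
  series:
    - {"x": 0,"y": 0,"z": 45,"rx": 0,"ry": 0,"rz": 0}
    - {"x": 0,"y": 0,"z": 75,"rx": 0,"ry": 0,"rz": 0}
    - {"x": 0,"y": 0,"z": 90,"rx": 0,"ry": 0,"rz": 0}
    - {"x": 0,"y": 0,"z": 90,"rx": 0,"ry": 0,"rz": 0}

```text
time: 3.25
tool_pos: [0.5006, 0.0099, 0.1087]
tool_rot: [-3.138, -0.001, 1.573]
contact_force: [-0.8, 0.1, 0.4]
opening: 0.0161
grip_force: 0.0
```

Run:
```python
from h import *
w=read_camera("wrist");s=read_camera("side")
im=np.hstack([cv2.resize(w['pixels'],(400,300)),cv2.resize(s['pixels'][200:380,200:440],(400,300))])
cv2.imwrite("pics/ws.png",im)
```

```text
(no output)
```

View pics/ws.png

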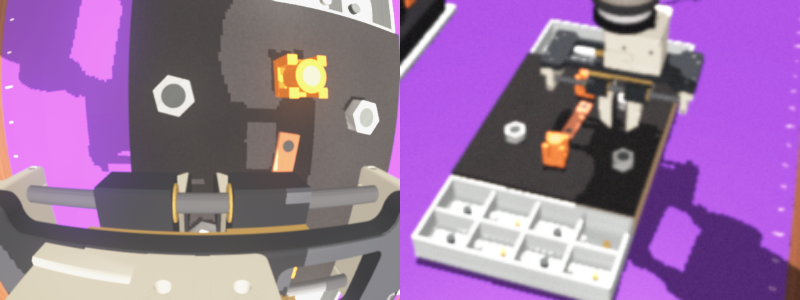

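The wrist view shows nut_1 ahead at (174,95) and connector_b at (300,75). The fork is centred at (203,205) on the far side of the first nut, and the side view shows it down on the board in the clear.

Request:
arm_command:
  series:
    - {"x": -10,"y": 0,"z": 0,"rx": 0,"ry": 0,"rz": 0}
    - {"x": -20,"y": 0,"z": 0,"rx": 0,"ry": 0,"rz": 0}
    - {"x": -30,"y": 0,"z": 0,"rx": 0,"ry": 0,"rz": 0}
    - {"x": -42,"y": 0,"z": 0,"rx": 0,"ry": 0,"rz": 0}
    - {"x": -54,"y": 0,"z": 0,"rx": 0,"ry": 0,"rz": 0}
    - {"x": -66,"y": 0,"z": 0,"rx": 0,"ry": 0,"rz": 0}
    - {"x": -78,"y": 0,"z": 0,"rx": 0,"ry": 0,"rz": 0}
    - {"x": -90,"y": 0,"z": 0,"rx": 0,"ry": 0,"rz": 0}
    - {"x": -102,"y": 0,"z": 0,"rx": 0,"ry": 0,"rz": 0}
    - {"x": -114,"y": 0,"z": 0,"rx": 0,"ry": 0,"rz": 0}
    - {"x": -126,"y": 0,"z": 0,"rx": 0,"ry": 0,"rz": 0}
    - {"x": -138,"y": 0,"z": 0,"rx": 0,"ry": 0,"rz": 0}
    - {"x": -138,"y": 0,"z": 0,"rx": 0,"ry": 0,"rz": 0}
    - {"x": -138,"y": 0,"z": -40,"rx": 0,"ry": 0,"rz": 0}
    - {"x": -138,"y": 0,"z": -80,"rx": 0,"ry": 0,"rz": 0}
    - {"x": -138,"y": 0,"z": -80,"rx": 0,"ry": 0,"rz": 0}

```text
time: 4.95
tool_pos: [0.5045, -0.13, 0.195]
tool_rot: [3.133, 0.003, 1.571]
contact_force: [0.9, -0.4, -0.6]
opening: 0.0161
grip_force: 0.0
```

Request:
arm_command:
  series:
    - {"x": 50,"y": -4,"z": 0,"rx": 0,"ry": 0,"rz": 0}
    - {"x": 100,"y": -8,"z": 0,"rx": 0,"ry": 0,"rz": 0}
    - {"x": 150,"y": -12,"z": 0,"rx": 0,"ry": 0,"rz": 0}
    - {"x": 200,"y": -16,"z": 0,"rx": 0,"ry": 0,"rz": 0}
    - {"x": 243,"y": -20,"z": 0,"rx": 0,"ry": 0,"rz": 0}
    - {"x": 243,"y": -20,"z": 0,"rx": 0,"ry": 0,"rz": 0}
    - {"x": 243,"y": -20,"z": 0,"rx": 0,"ry": 0,"rz": 0}

```text
time: 5.65
tool_pos: [0.4815, 0.1146, 0.1897]
tool_rot: [-3.141, 0.0, 1.574]
contact_force: [0.5, 0.2, -0.9]
opening: 0.016
grip_force: 0.0
```

Run:
```python
from h import *
s=read_camera("side")
cv2.imwrite("pics/s2.png",cv2.resize(s['pixels'][190:380,200:400],None,fx=3,fy=3))
```

```text
(no output)
```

View pics/s2.png

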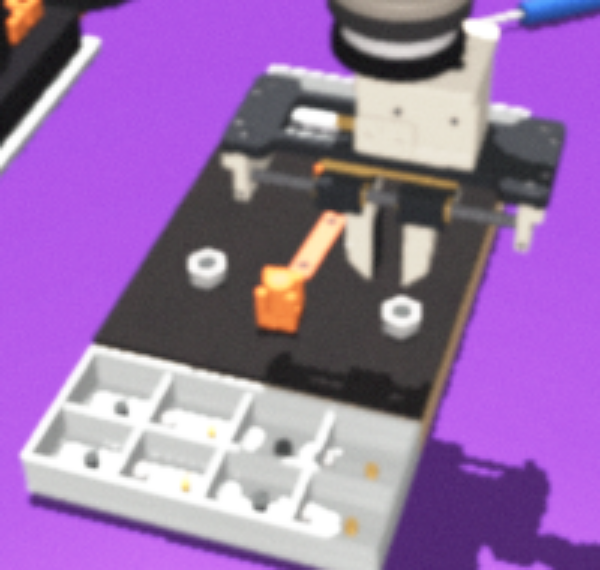

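The side view shows nut_1 at (400,315) and nut_2 at (205,268). The first nut has left the board, and the connector and busbar haven't moved. Next is nut_1.

Request:
arm_command:
  series:
    - {"x": 0,"y": 0,"z": 45,"rx": 0,"ry": 0,"rz": 0}
    - {"x": 0,"y": 0,"z": 70,"rx": 0,"ry": 0,"rz": 0}
    - {"x": 0,"y": 0,"z": 80,"rx": 0,"ry": 0,"rz": 0}
    - {"x": 0,"y": 0,"z": 80,"rx": 0,"ry": 0,"rz": 0}
    - {"x": -8,"y": 0,"z": 80,"rx": 0,"ry": 0,"rz": 0}
    - {"x": -16,"y": 0,"z": 80,"rx": 0,"ry": 0,"rz": 0}
    - {"x": -26,"y": 0,"z": 80,"rx": 0,"ry": 0,"rz": 0}
    - {"x": -38,"y": 0,"z": 80,"rx": 0,"ry": 0,"rz": 0}
    - {"x": -50,"y": 0,"z": 80,"rx": 0,"ry": 0,"rz": 0}
    - {"x": -62,"y": 0,"z": 80,"rx": 0,"ry": 0,"rz": 0}
    - {"x": -74,"y": 0,"z": 80,"rx": 0,"ry": 0,"rz": 0}
    - {"x": -86,"y": 0,"z": 80,"rx": 0,"ry": 0,"rz": 0}
    - {"x": -98,"y": 0,"z": 80,"rx": 0,"ry": 0,"rz": 0}
    - {"x": -110,"y": 0,"z": 80,"rx": 0,"ry": 0,"rz": 0}
    - {"x": -122,"y": 0,"z": 80,"rx": 0,"ry": 0,"rz": 0}
    - {"x": -132,"y": 0,"z": 80,"rx": 0,"ry": 0,"rz": 0}
    - {"x": -140,"y": 0,"z": 80,"rx": 0,"ry": 0,"rz": 0}
    - {"x": -140,"y": 0,"z": 80,"rx": 0,"ry": 0,"rz": 0}

```text
time: 7.5
tool_pos: [0.4822, -0.0273, 0.1102]
tool_rot: [3.142, 0.0, 1.57]
contact_force: [1.0, 0.1, -0.3]
opening: 0.0159
grip_force: 0.0
```

Run:
```python
from h import *
s=read_camera("side")
cv2.imwrite("pics/s3.png",cv2.resize(s['pixels'][190:380,200:400],None,fx=3,fy=3))
```

```text
(no output)
```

View pics/s3.png

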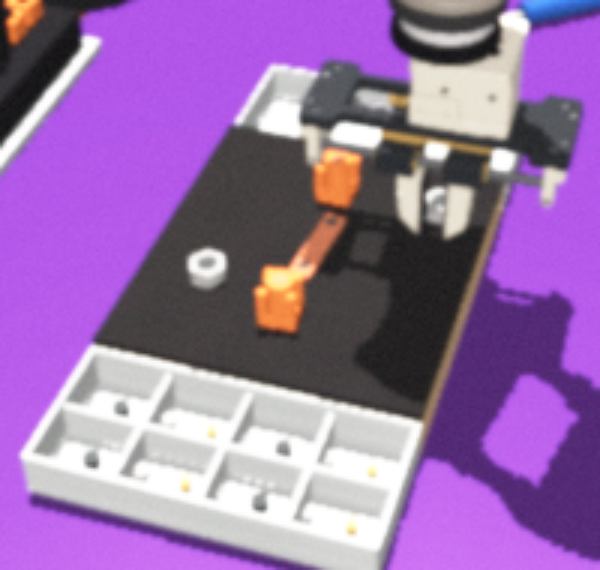

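The nut sits in the fork at (435,203), so I'll continue over the edge, lift and go round to nut_2.

Request:
arm_command:
  series:
    - {"x": -8,"y": 0,"z": 0,"rx": 0,"ry": 0,"rz": 0}
    - {"x": -18,"y": -1,"z": 0,"rx": 0,"ry": 0,"rz": 0}
    - {"x": -30,"y": -2,"z": 0,"rx": 0,"ry": 0,"rz": 0}
    - {"x": -42,"y": -3,"z": 0,"rx": 0,"ry": 0,"rz": 0}
    - {"x": -54,"y": -4,"z": 0,"rx": 0,"ry": 0,"rz": 0}
    - {"x": -66,"y": -5,"z": 0,"rx": 0,"ry": 0,"rz": 0}
    - {"x": -78,"y": -6,"z": 0,"rx": 0,"ry": 0,"rz": 0}
    - {"x": -90,"y": -6,"z": 0,"rx": 0,"ry": 0,"rz": 0}
    - {"x": -104,"y": -6,"z": 0,"rx": 0,"ry": 0,"rz": 0}
    - {"x": -104,"y": -6,"z": 0,"rx": 0,"ry": 0,"rz": 0}
    - {"x": -104,"y": -6,"z": -40,"rx": 0,"ry": 0,"rz": 0}
    - {"x": -104,"y": -6,"z": -80,"rx": 0,"ry": 0,"rz": 0}
    - {"x": -104,"y": -6,"z": -80,"rx": 0,"ry": 0,"rz": 0}

```text
time: 8.85
tool_pos: [0.4784, -0.1311, 0.1948]
tool_rot: [3.133, 0.004, 1.571]
contact_force: [0.1, 0.2, -0.2]
opening: 0.0161
grip_force: 0.0
```

Request:
arm_command:
  series:
    - {"x": 30,"y": 19,"z": 0,"rx": 0,"ry": 0,"rz": 0}
    - {"x": 70,"y": 44,"z": 0,"rx": 0,"ry": 0,"rz": 0}
    - {"x": 110,"y": 69,"z": 0,"rx": 0,"ry": 0,"rz": 0}
    - {"x": 150,"y": 94,"z": 0,"rx": 0,"ry": 0,"rz": 0}
    - {"x": 190,"y": 119,"z": 0,"rx": 0,"ry": 0,"rz": 0}
    - {"x": 220,"y": 138,"z": 0,"rx": 0,"ry": 0,"rz": 0}
    - {"x": 236,"y": 149,"z": 0,"rx": 0,"ry": 0,"rz": 0}
    - {"x": 236,"y": 149,"z": 0,"rx": 0,"ry": 0,"rz": 0}
    - {"x": 236,"y": 149,"z": 0,"rx": 0,"ry": 0,"rz": 0}

```text
time: 9.75
tool_pos: [0.6244, 0.1058, 0.1892]
tool_rot: [-3.14, 0.0, 1.572]
contact_force: [0.6, -0.7, 0.2]
opening: 0.0161
grip_force: 0.0
```

Run:
```python
from h import *
t=read_camera("side");w=read_camera("wrist")
im=np.hstack([cv2.resize(w['pixels'],(400,300)),cv2.resize(t['pixels'][190:370,200:440],(400,300))])
cv2.imwrite("pics/s4.png",im)
for r in boxes_of(t,"nut_0"): print(np.round(r['point'],3),r['confidence'])
```

```text
[0.623 0.073 0.053] 0.68
[ 0.471 -0.141  0.025] 0.58
[ 0.499 -0.152  0.018] 0.52
```

View pics/s4.png

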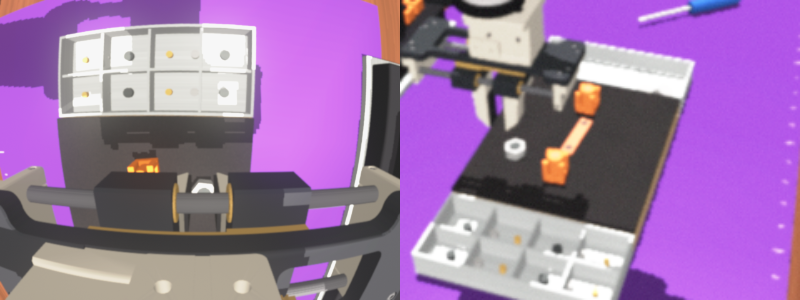

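Two nuts are now in the tray, at y of about -0.14 and -0.15. nut_2 lies just ahead of the fork at (515,148) in the right half, so I'll sweep it.

Request:
arm_command:
  series:
    - {"x": 0,"y": 0,"z": 45,"rx": 0,"ry": 0,"rz": 0}
    - {"x": 0,"y": 0,"z": 70,"rx": 0,"ry": 0,"rz": 0}
    - {"x": 0,"y": 0,"z": 79,"rx": 0,"ry": 0,"rz": 0}
    - {"x": 0,"y": 0,"z": 79,"rx": 0,"ry": 0,"rz": 0}
    - {"x": -8,"y": 0,"z": 79,"rx": 0,"ry": 0,"rz": 0}
    - {"x": -16,"y": 0,"z": 79,"rx": 0,"ry": 0,"rz": 0}
    - {"x": -26,"y": 0,"z": 79,"rx": 0,"ry": 0,"rz": 0}
    - {"x": -38,"y": 0,"z": 79,"rx": 0,"ry": 0,"rz": 0}
    - {"x": -50,"y": 0,"z": 79,"rx": 0,"ry": 0,"rz": 0}
    - {"x": -62,"y": 0,"z": 79,"rx": 0,"ry": 0,"rz": 0}
    - {"x": -74,"y": 0,"z": 79,"rx": 0,"ry": 0,"rz": 0}
    - {"x": -86,"y": 0,"z": 79,"rx": 0,"ry": 0,"rz": 0}
    - {"x": -98,"y": 0,"z": 79,"rx": 0,"ry": 0,"rz": 0}
    - {"x": -110,"y": 0,"z": 79,"rx": 0,"ry": 0,"rz": 0}
    - {"x": -122,"y": 0,"z": 79,"rx": 0,"ry": 0,"rz": 0}
    - {"x": -132,"y": 0,"z": 79,"rx": 0,"ry": 0,"rz": 0}
    - {"x": -140,"y": 0,"z": 79,"rx": 0,"ry": 0,"rz": 0}
    - {"x": -140,"y": 0,"z": 79,"rx": 0,"ry": 0,"rz": 0}

```text
time: 11.7
tool_pos: [0.6252, -0.0355, 0.1112]
tool_rot: [-3.142, 0.0, 1.57]
contact_force: [0.3, 0.2, 0.1]
opening: 0.0159
grip_force: 0.0
```

Request:
arm_command:
  series:
    - {"x": -8,"y": 0,"z": 0,"rx": 0,"ry": 0,"rz": 0}
    - {"x": -18,"y": 0,"z": 0,"rx": 0,"ry": 0,"rz": 0}
    - {"x": -30,"y": 0,"z": 0,"rx": 0,"ry": 0,"rz": 0}
    - {"x": -42,"y": 0,"z": 0,"rx": 0,"ry": 0,"rz": 0}
    - {"x": -54,"y": 0,"z": 0,"rx": 0,"ry": 0,"rz": 0}
    - {"x": -66,"y": 0,"z": 0,"rx": 0,"ry": 0,"rz": 0}
    - {"x": -78,"y": 0,"z": 0,"rx": 0,"ry": 0,"rz": 0}
    - {"x": -90,"y": 0,"z": 0,"rx": 0,"ry": 0,"rz": 0}
    - {"x": -98,"y": 0,"z": 0,"rx": 0,"ry": 0,"rz": 0}
    - {"x": -98,"y": 0,"z": 0,"rx": 0,"ry": 0,"rz": 0}
    - {"x": -98,"y": 0,"z": -40,"rx": 0,"ry": 0,"rz": 0}
    - {"x": -98,"y": 0,"z": -90,"rx": 0,"ry": 0,"rz": 0}
    - {"x": -98,"y": 0,"z": -130,"rx": 0,"ry": 0,"rz": 0}
    - {"x": -120,"y": -30,"z": -150,"rx": 0,"ry": 0,"rz": 0}
    - {"x": -160,"y": -60,"z": -150,"rx": 0,"ry": 0,"rz": 0}
    - {"x": -205,"y": -80,"z": -150,"rx": 0,"ry": 0,"rz": 0}
    - {"x": -250,"y": -100,"z": -150,"rx": 0,"ry": 0,"rz": 0}
    - {"x": -290,"y": -120,"z": -150,"rx": 0,"ry": 0,"rz": 0}
    - {"x": -320,"y": -140,"z": -150,"rx": 0,"ry": 0,"rz": 0}
    - {"x": -320,"y": -140,"z": -150,"rx": 0,"ry": 0,"rz": 0}

```text
time: 13.7
tool_pos: [0.483, -0.3576, 0.2611]
tool_rot: [-3.141, 0.001, 1.567]
contact_force: [-0.4, 0.4, -0.1]
opening: 0.0156
grip_force: 0.0
```

Run:
```python
from h import *
t=read_camera("top");s=read_camera("side")
im=np.hstack([cv2.resize(t['pixels'][180:300,190:400],(420,300)),cv2.resize(s['pixels'][190:370,200:440],(380,300))])
cv2.imwrite("pics/s5.png",im)
for p in(t,s):
  for n in("nut_0","connector_a","busbar"):
    print(n,[(np.round(r['point'],3).tolist(),round(r['confidence'],2)) for r in mark_of(p,n)])
```

```text
nut_0 [([0.5, -0.146, 0.015], 0.44), ([0.467, -0.144, 0.022], 0.4), ([0.625, -0.123, 0.018], 0.37)]
connector_a [([0.561, 0.089, 0.041], 0.68), ([0.564, -0.052, 0.039], 0.67), ([0.498, -0.146, 0.013], 0.21)]
busbar [([0.624, -0.12, 0.018], 0.51), ([0.558, 0.016, 0.041], 0.5)]
nut_0 [([0.475, -0.142, 0.023], 0.54), ([0.5, -0.15, 0.017], 0.41)]
connector_a [([0.562, 0.092, 0.04], 0.78), ([0.567, -0.049, 0.038], 0.68), ([0.642, 0.401, 0.004], 0.39)]
busbar [([0.56, 0.018, 0.038], 0.64)]
```

View pics/s5.png

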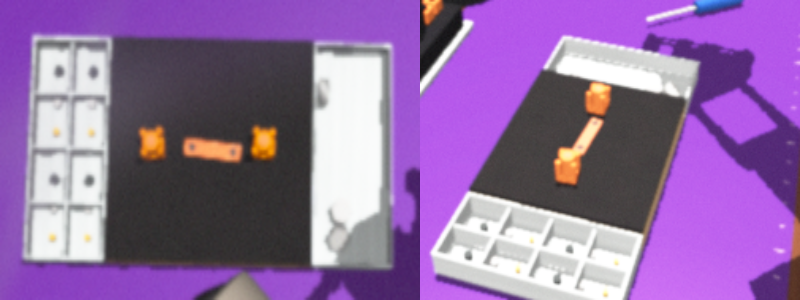

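All three nuts are in the plain tray, at (322,92), (340,212) and (338,238) in the left half. The connectors and busbar are where they started, and the arm is clear.

```bash
python3 -c "
from cell import *
print(hand_in())"
```

```text
the job is handed in; nothing more can be done
None
```

I swept all three nuts across the board and over its edge into the plain tray, left the connectors and busbar in place, and handed the job in at about 14 s (limit 51 s); the hand-in gave no verdict.

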